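# Serve a bread bun with tongs in an aircraft galley

## Task

Pick up the sprung serving tongs from their rest, take the round bun off the bread board with them and finish holding the bun still in the closed tongs over the middle of the empty side plate on the meal tray, about 10 cm above it. The program ends while still holding: put nothing down. Touch the bun with the tongs only, never with the gripper, and leave the long roll, the cup and the milk jug where they are.

Things in the scene. Friction and masses are not known exactly. Their poses are not given: they have to be found in the camera images.
- tongs_grip (a point): Steel serving tongs, 200 mm long, lying flat on the rest, arms spread level. Point: midway between the two upright outer grip plates (each 36 mm long, 20 mm tall, 55 mm over their outsides when open), half-way up, 28 mm above the work surface at the start. x along the centre line to the claws, y the way the tongs close, z up. Pivot 80 mm behind. About 105 g, balanced at this point.
- tongs_claws (a point): Midway between the tongs' two claws, 90 mm ahead (+x) of the grip point at the same height; axes as there. Claws are shallow inward-facing hollows 38 mm long, 26 mm tall (13 mm above and below this point), with a clear gap of about 75 mm when open. 1 mm less width at the grip plates closes the claws by about 2.1 mm; both arms move alike.
- tongs_left (a joint): Closing angle of each tong arm, rad: 0 open (a spring holds it there), about 0.09 closed on the bun, 0.19 fully closed on nothing. Squeezing at the grip plates starts to move the arms at about 7 N a side and takes about 10 N a side at the bun, where the plates are about 40 mm over their outsides; squeeze with about 25 N to hold the bun well.
- rest: Tong rest, fixed: dark steel plate 200 x 110 mm, 3 mm thick, with two ridges along y, 8 mm thick and rising to 20 mm, 66 mm behind and 52 mm ahead (x) of its origin; between them, beside the grip plates, it is open down to the plate. Origin on the work surface below the tongs' grip point; x towards the claws of the tongs lying on it.
- bun_center (a point): The round bun: bread, 50 mm across, 36 mm tall, flat underside, widest at half height, about 35 g, firm. On the bread board beside the long roll, 100 mm from it centre to centre. This point is its centre, half-way up (36 mm above the work surface at the start), z up.
- long_roll_center (a point): The long roll (leave alone): bread, 85 mm long along its x, 42 mm wide, 34 mm tall, on the bread board with its length roughly along the board's x. The point is its centre, half-way up.
- board: Wooden bread board, fixed: 140 mm (x) by 200 mm (y), 18 mm thick. Origin at the centre of its underside, on the work surface. The bun and the long roll lie about 50 mm either side of its centre along its y; either may be on either side. Its -x edge faces the robot and is free to approach.
- plate_center (a point): Middle of the empty round side plate, 120 mm across with a 10 mm high rim, on the fixed meal tray (260 mm in x, 180 mm in y, 10 mm thick, dark red placemat). The point lies on the plate's inner floor, 15 mm above the work surface, in the half of the tray nearer the robot, 50 mm from the tray's centre; axes as the tray, x away from the robot, z up.
- cup: White mug (leave alone), 72 mm across and 50 mm tall, with a handle, standing on the far half of the meal tray, about 125 mm beyond the plate's middle. Origin at the centre of its underside.
- jug: Small steel milk jug (leave alone), 72 mm across, 80 mm tall, with a handle, standing on the counter beyond the other things. Origin at the centre of its underside.
Things that resemble listed ones, but are neither listed nor needed, are in the scene too. Leave any purple or red look-alike of the rest alone.

How it is judged (in metres and radians):
On the way, in this order (a step that is already met when the one before it is completed fails the run):
1. the tongs are gripped and lifted off their rest (contact force between the fingers and tongs above 1 N and height (world z) of tongs_grip above 0.04 m and contact force between tongs and rest below 0.05 N and distance of bun_center from where it was at the start of the episode below 0.03 m), for 0.2 s.
2. the bun is held in the tongs, lifted clear of the board (contact force between the fingers and tongs above 1 N and contact force between tongs and bun above 0.3 N and contact force between the fingers and bun below 0.2 N and height (world z) of bun_center above 0.05 m and contact force between bun and board below 0.05 N), for 0.2 s.
At the end, for the whole second after the job is handed in: Bun at rest in the gripped tongs, pressed by the claws, not touched by the gripper; its centre within 40 mm of the plate's middle seen from above and 75 to 200 mm above the work surface; nothing touches tray or cup; long roll, cup and jug within 30 mm of their start (contact force between the fingers and tongs above 1 N and contact force between tongs and bun above 0.3 N and contact force between the fingers and bun below 0.2 N and horizontal distance between bun_center and plate_center below 0.04 m and height (world z) of bun_center between 0.075 and 0.2 m and contact force between each of bun, tongs and tray below 0.05 N and contact force between each of bun, tongs and cup below 0.05 N and linear speed of bun below 0.03 m/s and distance of each of long_roll, cup, jug from where it was at the start of the episode below 0.03 m); the arm keeps its last pose, push and grip.
It fails at once if the gripper or arm touches the bun (contact force between any of the fingers, the arm and bun above 0.5 N).
It fails at once if the long roll, the cup or the milk jug is pushed away (distance of any of long_roll, cup, jug from where it was at the start of the episode above 0.03 m).
It also fails if it takes over 48 s, if anything falls off the work surface, if the arm or the gripper's body presses on something with over 40 N, if the wrist force passes 120 N, or if a joint passes its speed limit or range.

## Robot

A 6-joint arm with a two-finger parallel gripper is mounted at the origin on the work surface. World frame = base frame: x ahead of the robot, y to its left, z up, the work surface at z = 0. Lengths are in m, angles in degrees, forces in N, time in s.
With the tool pointing down it reaches from about 0.275 to 0.725 m from the base axis. Payload 15.9 kg.
Tool frame: the origin (TCP) lies at the very end of the fingers, on their centre line; the grasp point (between the pads) lies 19 mm behind it; x points along the fingers, z is the direction in which the jaws open and shut, and the axes are right-handed (so a half turn about x gives the same grasp; the last joint's range is limited). The gripper opens to 85 mm and grips with 20 to 120 N. Pads are 22 mm wide; open, the fingers measure 114 mm over their backs; the gripper's body (76 mm by 85 mm) begins 54 mm behind the grasp point. The pads swing forward as they close: fully open they stand 13 mm farther back than shut.
Start: joints at [-72.135, 12.198, -1.971, 75.831, 0, 90], TCP at [0.153, -0.476, 0.197] pointing down, gripper open.
Joint ranges: [-170.91, 170.91], [-42.67, 98.43], [-65.05, 77.54], [-120.47, 116.71], [-90, 82.35], [-180, 180]. Speed limits (degrees/s): [108.29, 108.29, 136.94, 147.25, 180, 180].

## Interface

Orientations are given as [roll, pitch, yaw] about the fixed x, y, z axes, in that order (R = Rz(yaw) Ry(pitch) Rx(roll)).
In Python, from rig import sensors, imaging, hand_in gives the robot as it stands.
- The arm moves only by the tool jog_arm, never from a script. Its argument "commands" is text: rows parted by semicolons, each of 7 numbers parted by spaces: the turn, a rotation vector about the tool's x, y, z in degrees, then the shift along the tool's x, y, z in m, then the finger opening in m, from 0 to 0.0854. In form: ax ay az x y z hand; .... A call has 1 to 10 rows; each row shifts and turns the commanded pose from where the row before left it, along the tool's axes as they then stand; what a row does not reach is not made up. A row lasts 1/8 s, in which the tool goes at most 62.5 mm and 10.7 degrees, less where a joint would pass 70% of its speed; a pose out of reach is approached as far as the arm can. A call with a gripper value outside its range is refused whole. The fingers move at their own pace and stop on an object; "grip_force" is the grip in N (left out, the last holds). Time passes only in rows, so rows that do not move let the fingers close. It gives the time, the measured TCP pose, the force and the opening at its end, in the units of the state.
- sensors.get_obs(): the state, without advancing time (a new reading comes with each control period).
- imaging.get_image(name): name is "side" or "top"; returns the picture (480x640x3 uint8, blue, green, red); there is no depth.
- imaging.calibration(name): a dict with "mtx" (3x3 intrinsics, pixels), "R" (3x3) and "t" (3): a world point X has camera coordinates R X + t. Camera axes: x right, y down, z forward; pixel columns grow to the right and rows downward; lengths in m; the calibration is good to about 2 mm. A picture is of the moment at which its call begins. calibration takes no time and is no camera call.
- hand_in(): hands the job in, once; it reports no verdict.
Trained networks look in the newest picture that a camera, given by its name, has taken for a name from the list of things; names that differ only in an ending like _2 or _b are one class to them, and where a whole thing is asked for, a point or a joint stands for the part that bears it (a point fixed in the world has none). Each returns a list of dicts, best first, with "confidence" (0 to 1); they miss things now and then, are a little off and sometimes report something else, mostly with a low value. They report only what shows in the picture. A call takes as long as a camera call. They do not tell look-alikes from the thing itself.
- imaging.search_frame(camera, thing): "bbox" ([centre column, centre row, width, height] in pixels, round what is visible of it).
- imaging.cut_out(camera, thing): "region" (480x640 bool, what is visible of it) and "bbox" ([centre column, centre row, width, height] in pixels, round what is visible of it).
- imaging.tip_of(camera, thing): "at" ([row, column] in pixels: a listed point, or the origin of a listed thing).
The state is a dict: "t": time; "qpos": joint angles; "qvel": joint speeds; "tau": joint torques, N m; "position": TCP position; "tcp_rot": TCP orientation; "ft_force": force on the tool from outside, world axes, zero at the start; "torque": the same for the moment, N m; "width": opening from 0.0 (shut) to 1.0 (fully open).
Only numpy, scipy, OpenCV 4.12 (cv2) and the standard library are available. Lean on these libraries where they do the work, as an engineer would, in place of code of your own. Each camera call takes 0.05 s, during which the arm holds its last target.

## Working session

There is one attempt and no reset: what is moved stays moved. The work goes in short steps, Python scripts to look and compute and a tool call to move; the robot and the scene stay as the last step left them, time stands still between calls to the robot, and variables do not carry over. Pictures are saved under pics/ and viewed, and the job is handed in when it is done.

Besides the shell and the picture viewer there is one more tool, called after ">>>" in YAML: its name, and indented under it one key for each argument. jog_arm: Moves the arm, as the interface text tells. Its arguments: {"type":"object","properties":{"commands":{"type":"string"},"grip_force":{"type":"number"}},"required":["commands"]}

```bash
ls; mkdir -p pics; python3 - <<'E'
from rig import sensors, imaging
import cv2
print(sensors.get_obs())
for c in ("top","side"):
    cv2.imwrite(f"pics/{c}0.png",imaging.get_image(c))
    k=imaging.calibration(c);print(c,k)
    for n in ("tongs_grip","tongs_claws","rest","bun_center","long_roll_center","board","plate_center","cup","jug"):
        print(c,n,[([round(float(v)) for v in d["at"]],round(d["confidence"],2)) for d in imaging.tip_of(c,n)])
E
```

```text
pics
{'t': 0.0, 'qpos': array([-7.21338277e+01,  1.22236782e+01, -2.00893272e+00,  7.58306895e+01,
       -1.65389821e-03,  8.99990910e+01]), 'qvel': array([-0.03449006,  0.00073528, -0.04243339,  0.00226991,  0.01876792,
       -0.0393748 ]), 'tau': array([-7.56313202e-04, -6.86155987e+01,  4.87117589e+01,  1.75459217e-02,
       -1.58795456e-04,  3.12730194e-06]), 'position': array([ 0.15327164, -0.47553069,  0.19672119]), 'tcp_rot': array([-178.50423828,   89.93667804,  109.36284394]), 'ft_force': array([ 0.51822035, -0.23653185, -0.75257448]), 'torque': array([ 0.01465835, -0.03588326,  0.00901299]), 'width': 0.9985664995389698}
top {'mtx': array([[527.31397691,   0.        , 319.71428046],
       [  0.        , 527.31397691, 238.47223448],
       [  0.        ,   0.        ,   1.        ]]), 'R': array([[ 7.83505254e-04, -9.99997156e-01,  2.25265731e-03],
       [-9.94555372e-01, -1.01397935e-03, -1.04204533e-01],
       [ 1.04206521e-01, -2.15874763e-03, -9.94553337e-01]]), 't': array([0.05223049, 0.55972803, 1.13342741])}
top tongs_grip [([236, 202], 0.73)]
top tongs_claws [([
[... 382 characters left out ...]
757,   0.        , 311.15395416],
       [  0.        , 462.76313757, 232.04763261],
       [  0.        ,   0.        ,   1.        ]]), 'R': array([[ 0.85961468, -0.51072615, -0.01487992],
       [-0.26712026, -0.42438918, -0.8651824 ],
       [ 0.4355564 ,  0.74769822, -0.50123647]]), 't': array([-0.4326428 ,  0.23481361,  0.99226171])}
side tongs_grip [([209, 281], 0.51)]
side tongs_claws [([203, 303], 0.68)]
side rest [([214, 280], 0.75), ([267, 218], 0.61), ([244, 312], 0.24)]
side bun_center [([260, 335], 0.81)]
side long_roll_center []
side board [([269, 316], 0.91)]
side plate_center [([339, 372], 0.63)]
side cup [([314, 408], 0.74), ([339, 371], 0.17)]
side jug [([228, 377], 0.95)]
```

View pics/top0.png

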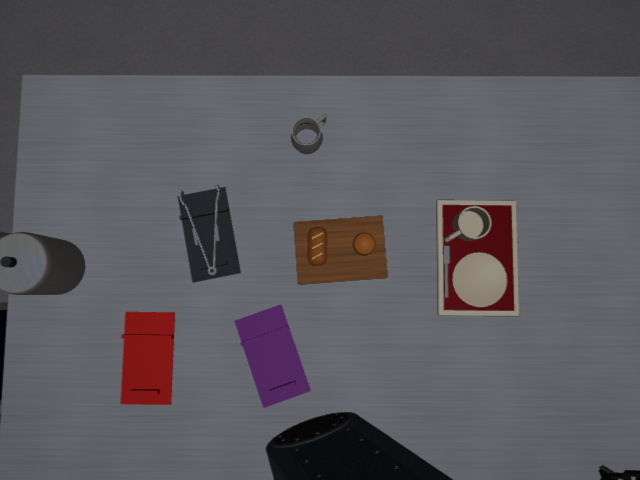

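View pics/side0.png

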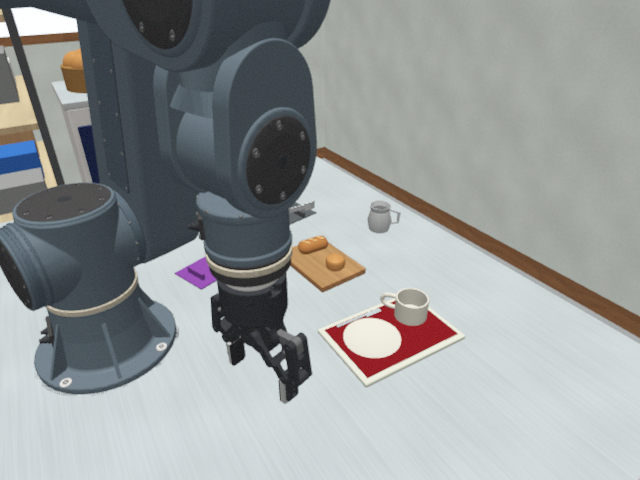

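Candidates: the dark rest with the tongs at (209,236), and empty look-alikes in red (148,358) and purple (272,356). By the description I choose the dark one. Bread: round bun at (364,243), long roll at (317,246). I'll check with a close crop.

```bash
cat > h.py <<'E'
import numpy as np, cv2
from rig import sensors, imaging
def pix2w(c,col,row,z):
    k=imaging.calibration(c);R=np.array(k["R"]);t=np.array(k["t"])
    d=R.T@np.linalg.solve(k["mtx"],[col,row,1.]);o=-R.T@t
    return o+d*(z-o[2])/d[2]
def w2pix(c,X):
    k=imaging.calibration(c);p=np.array(k["mtx"])@(np.array(k["R"])@np.array(X)+k["t"]);return p[:2]/p[2]
E
python3 - <<'E'
import cv2
from h import *
im=cv2.imread("pics/top0.png")
a=cv2.resize(im[170:295,165:255],None,fx=6,fy=4.8*1.25/1.25,interpolation=cv2.INTER_CUBIC)
a=cv2.resize(im[175:290,170:250],None,fx=5,fy=5,interpolation=cv2.INTER_CUBIC)
b=cv2.resize(im[205:290,290:390],None,fx=4,fy=4,interpolation=cv2.INTER_CUBIC)
cv2.imwrite("pics/t1.png",cv2.convertScaleAbs(a,alpha=1.6,beta=20));cv2.imwrite("pics/b1.png",cv2.convertScaleAbs(b,alpha=1.5))
E
```

```text
(no output)
```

View pics/t1.png

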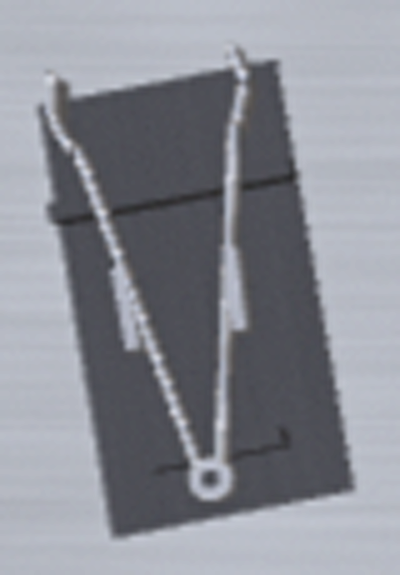

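View pics/b1.png

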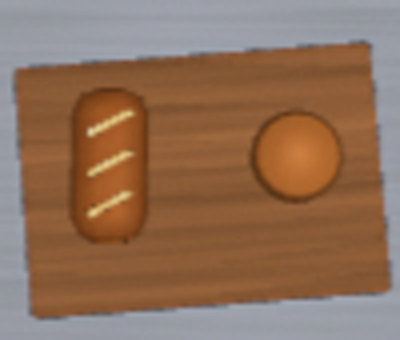

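```bash
python3 - <<'E'
from h import *
f=lambda u,v,z:pix2w("top",170+u/5-.4,175+v/5-.4,z)
P=f(211,480,.035);L=f(125,307,.038);Rr=f(234,288,.038)
print("piv",P,"plates",L,Rr,np.linalg.norm(L-Rr))
m=(L+Rr)/2;d=m-P;print("mid",m,"dist",np.linalg.norm(d[:2]),"yaw",np.degrees(np.arctan2(d[1],d[0])), "yaw from plates",np.degrees(np.arctan2(*(L-Rr)[[1,0]]))-90)
c1=f(55,90,.04);c2=f(238,60,.04);m2=(c1+c2)/2;print("claw mid",m2,"yaw",np.degrees(np.arctan2(*(m2-P)[[1,0]])),np.linalg.norm((m2-P)[:2]))
q=[f(u,v,.003) for u,v in((40,105),(278,62),(352,488),(115,536))]
print("rest c",sum(q)/4,[np.linalg.norm(q[i]-q[(i+1)%4]) for i in range(4)]);e=(q[0]+q[1]-q[2]-q[3]);print("rest yaw",np.degrees(np.arctan2(e[1],e[0])))
# ridges
g=lambda u,v,z:pix2w("top",290+u/4-.4,205+v/4-.4,z)
for n in("bun_center","plate_center","board","cup"):
    for c in("top",):
        print(n,[(np.round(d["bbox"],1),d["confidence"]) for d in imaging.search_frame(c,n)])
print("bun",g(297,156,.036),"ext",g(250,156,.036),g(344,156,.036),g(297,108,.036),g(297,203,.036))
q=[g(u,v,.018) for u,v in((15,70),(370,43),(390,292),(33,318))];print("board",sum(q)/4,np.array(q));e=(q[0]+q[1]-q[2]-q[3]);print("yaw",np.degrees(np.arctan2(e[1],e[0])))
print("plate",pix2w("top",479.5,279,.022),"side plate",pix2w("side",372,338.5,.02),"side bun",pix2w("side",335.5,260,.036))
E
```

```text
piv [0.48844942 0.28781335 0.035     ] plates [0.56391644 0.32649237 0.038     ] [0.57233599 0.2789953  0.038     ] 0.04823754349200917
mid [0.56812621 0.30274384 0.038     ] dist 0.08106362645732355 yaw 10.613466364434332 yaw from plates 10.05210158319548
claw mid [0.66660504 0.31914161 0.04      ] yaw 9.973367475442997 0.1808891561095463
rest c [0.57280737 0.30285599 0.003     ] [np.float64(0.10958759954537974), np.float64(0.19721896110221904), np.float64(0.10768481442121011), np.float64(0.19914519037253528)]
rest yaw 11.05764562434569
bun_center [(array([362.7, 243.8,  24.4,  24.6]), 0.91)]
plate_center [(array([476. , 254.5,  84.5, 122.4]), 0.92), (array([341.4, 249.3,  97.1,  68. ]), 0.67)]
board [(array([340.1, 250.2,  97.8,  70.1]), 0.96)]
cup [(array([467.4, 223.8,  45. ,  36.2]), 0.9), (array([306.1, 132.9,  41.2,  35.3]), 0.34), (array([475.2, 254.8,  84.1, 121.3]), 0.26)]
bun [ 0.54777398 -0.0439151   0.036     ] ext [ 0.54774831 -0.01817936  0.036     ] [ 0.54779965 -0.06965343  0.036     ] [ 0.5742338  -0.04412519  0.036     ] [ 0.52198729 -0.04371035  0.036     ]
board [0.5360584  0.00735507 0.018     ] [[ 0.59755373  0.11161405  0.018     ]
 [ 0.61300194 -0.08680462  0.018     ]
 [ 0.47407573 -0.09625098  0.018     ]
 [ 0.4596022   0.10086182  0.018     ]]
yaw 4.172411887084589
plate [ 0.47105118 -0.29924062  0.022     ] side plate [ 0.4700576  -0.30366033  0.02      ] side bun [ 0.55410196 -0.03784134  0.036     ]
```

Crop check: the tongs lie on the dark rest, with the pivot at (212,271) and the plates at (195,236) and (217,233). The claws point up the picture. The round bun is at (364,244), 100 mm from the roll. Next, the tool-frame deltas.

```bash
cat >> h.py <<'E'
from scipy.spatial.transform import Rotation as Ro
def plan(target,yaw):
    o=sensors.get_obs();R=Ro.from_euler('xyz',o["tcp_rot"],degrees=True);M=R.as_matrix()
    p=np.array(o["position"])
    best=None
    for s in(1,-1):
        z=s*np.array([-np.sin(np.radians(yaw)),np.cos(np.radians(yaw)),0]);x=np.array([0,0,-1.]);y=np.cross(z,x)
        T=np.stack([x,y,z],1);rv=np.degrees(Ro.from_matrix(M.T@T).as_rotvec())
        if best is None or np.linalg.norm(rv)<np.linalg.norm(best[0]):best=(rv,T)
    d=np.array(target)-p
    print("t",round(o["t"],2),"pos",p.round(4),"w",round(o["width"],3),"F",o["ft_force"].round(1),"q",o["qpos"].round(1))
    print("tool axes now\n",M.round(3)); print("rotvec tool",best[0].round(2)); print("shift in now frame",(M.T@d).round(4)," in target frame",(best[1].T@d).round(4))
E
python3 -c "
from h import *
plan([.568,.303,.15],10.4)"
```

```text
t 1.2 pos [ 0.1534 -0.4759  0.1972] w 0.997 F [0.6 0.6 0.7] q [-72.1  12.2  -2.   75.8   0.   90. ]
tool axes now
 [[ 0.     0.952  0.307]
 [ 0.     0.307 -0.952]
 [-1.     0.    -0.   ]]
rotvec tool [ 7.47 -0.   -0.  ]
shift in now frame [ 0.0472  0.6336 -0.6141]  in target frame [ 0.0472  0.5484 -0.6912]
```

>>> jog_arm:
  commands: "7.47 0 0 0 0 0 0.0854; 0 0 0 0 0.02 -0.025 0.0854; 0 0 0 0 0.027 -0.034 0.0854; 0 0 0 0 0.027 -0.034 0.0854; 0 0 0 0 0.027 -0.034 0.0854; 0 0 0 0 0.027 -0.034 0.0854; 0 0 0 0 0.027 -0.034 0.0854; 0 0 0 0 0.027 -0.034 0.0854; 0 0 0 0 0.027 -0.034 0.0854; 0 0 0 0 0.027 -0.034 0.0854"
  grip_force: 25

```text
t: 2.45
position: [0.3324, -0.1399, 0.1974]
tcp_rot: [56.4, 90.0, -23.2]
ft_force: [0.8, -1.2, -0.1]
width: 0.999
```

>>> jog_arm:
  commands: "0 0 0 0 0.027 -0.034 0.0854; 0 0 0 0 0.027 -0.034 0.0854; 0 0 0 0 0.027 -0.034 0.0854; 0 0 0 0 0.027 -0.034 0.0854; 0 0 0 0 0.027 -0.034 0.0854; 0 0 0 0 0.027 -0.034 0.0854; 0 0 0 0 0.027 -0.034 0.0854; 0 0 0 0 0.027 -0.034 0.0854; 0 0 0 0 0.027 -0.034 0.0854; 0 0 0 0 0 0 0.0854"

```text
t: 3.7
position: [0.5251, 0.1557, 0.1983]
tcp_rot: [-178.7, 87.4, 106.2]
ft_force: [-0.6, 0.4, -0.2]
width: 1.002
```

```bash
python3 -c "
from h import *
plan([.568,.303,.10],10.4)"
```

```text
t 3.7 pos [0.5251 0.1557 0.1983] w 1.002 F [-0.6  0.4 -0.2] q [ 14.9  18.    5.7  77.8   2.6 179.9]
tool axes now
 [[-0.013  0.966  0.257]
 [ 0.043  0.258 -0.965]
 [-0.999 -0.001 -0.045]]
rotvec tool [ 4.52 -2.58  0.16]
shift in now frame [ 0.1041  0.0795 -0.1267]  in target frame [ 0.0983  0.0688 -0.1371]
```

Joint 6 ran to its limit at 180°, so I'll take the half-turned grasp, turning about −tool x.

>>> jog_arm:
  commands: "-10 0 0 0 0 0 0.0854; -10 0 0 0 0 0 0.0854; -10 0 0 0 0 0 0.0854; -10 0 0 0 0 0 0.0854; -10 0 0 0 0 0 0.0854; -10 0 0 0 0 0 0.0854; -10 0 0 0 0 0 0.0854; -10 0 0 0 0 0 0.0854; -10 0 0 0 0 0 0.0854; -10 0 0 0 0 0 0.0854"

```text
t: 4.95
position: [0.5237, 0.1541, 0.1991]
tcp_rot: [80.3, 87.4, 105.4]
ft_force: [0.3, -0.2, -0.1]
width: 1.001
```

```bash
python3 -c "
from h import *
plan([.568,.303,.10],10.4)"
```

```text
t 4.95 pos [0.5237 0.1541 0.1991] w 1.001 F [ 0.3 -0.2 -0.1] q [14.8 17.7  5.5 77.8  2.6 79.6]
tool axes now
 [[-0.012 -0.425  0.905]
 [ 0.043  0.904  0.425]
 [-0.999  0.044  0.008]]
rotvec tool [-75.24   2.02  -1.86]
shift in now frame [0.1049 0.1115 0.1026]  in target frame [ 0.0991 -0.0704  0.1385]
```

>>> jog_arm:
  commands: "-9.405 0.2525 -0.2325 0 0 0 0.0854; -9.405 0.2525 -0.2325 0 0 0 0.0854; -9.405 0.2525 -0.2325 0 0 0 0.0854; -9.405 0.2525 -0.2325 0 0 0 0.0854; -9.405 0.2525 -0.2325 0 0 0 0.0854; -9.405 0.2525 -0.2325 0 0 0 0.0854; -9.405 0.2525 -0.2325 0 0 0 0.0854; -9.405 0.2525 -0.2325 0 0 0 0.0854; 0 0 0 0 0 0 0.0854"

```text
t: 6.08
position: [0.5238, 0.1542, 0.1992]
tcp_rot: [62.5, 90.0, 162.5]
ft_force: [-0.1, 0.3, -0.9]
width: 1.0
```

```bash
python3 -c "
from h import *
plan([.568,.303,.10],10.4)"
```

```text
t 6.08 pos [0.5238 0.1542 0.1992] w 1.0 F [-0.1  0.3 -0.9] q [16.4 17.7  5.6 77.9  0.   6.4]
tool axes now
 [[-0.    -0.985 -0.174]
 [ 0.    -0.174  0.985]
 [-1.     0.     0.   ]]
rotvec tool [-0.37  0.01 -0.01]
shift in now frame [ 0.0992 -0.0695  0.1388]  in target frame [ 0.0992 -0.0703  0.1383]
```

>>> jog_arm:
  commands: "-0.37 0 0 0.012 -0.01 0.02 0.0854; 0 0 0 0.015 -0.0105 0.0205 0.0854; 0 0 0 0.015 -0.0105 0.0205 0.0854; 0 0 0 0.015 -0.0105 0.0205 0.0854; 0 0 0 0.015 -0.0105 0.0205 0.0854; 0 0 0 0.015 -0.0105 0.0205 0.0854; 0 0 0 0.012 -0.0078 0.0158 0.0854; 0 0 0 0 0 0 0.0854"

```text
t: 7.08
position: [0.5679, 0.3043, 0.0985]
tcp_rot: [97.4, 89.9, -162.0]
ft_force: [-0.2, -0.6, -0.4]
width: 1.003
```

```bash
python3 - <<'E'
from h import *
plan([.568,.303,.01],10.4)
im=imaging.get_image("top");cv2.imwrite("pics/t2.png",cv2.convertScaleAbs(cv2.resize(im[160:300,150:300],None,fx=4,fy=4,interpolation=cv2.INTER_CUBIC),alpha=1.6))
im=imaging.get_image("side");cv2.imwrite("pics/s2.png",cv2.resize(im[150:330,200:420],None,fx=3.3,fy=3.3,interpolation=cv2.INTER_CUBIC))
E
```

```text
t 7.08 pos [0.5679 0.3043 0.0985] w 1.003 F [-0.2 -0.6 -0.4] q [28.2 31.4 11.6 70.3  0.  17.6]
tool axes now
 [[-0.002 -0.983 -0.183]
 [-0.001 -0.183  0.983]
 [-1.     0.002 -0.   ]]
rotvec tool [ 0.13 -0.02 -0.12]
shift in now frame [ 0.0885 -0.0001 -0.0013]  in target frame [ 0.0885  0.0001 -0.0013]
```

View pics/t2.png

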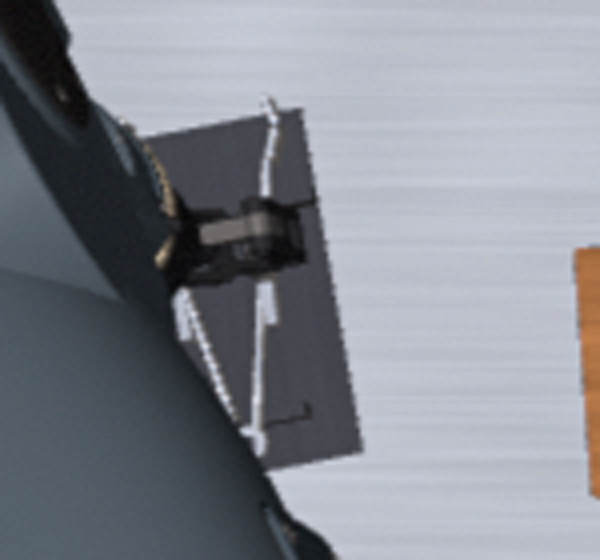

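View pics/s2.png

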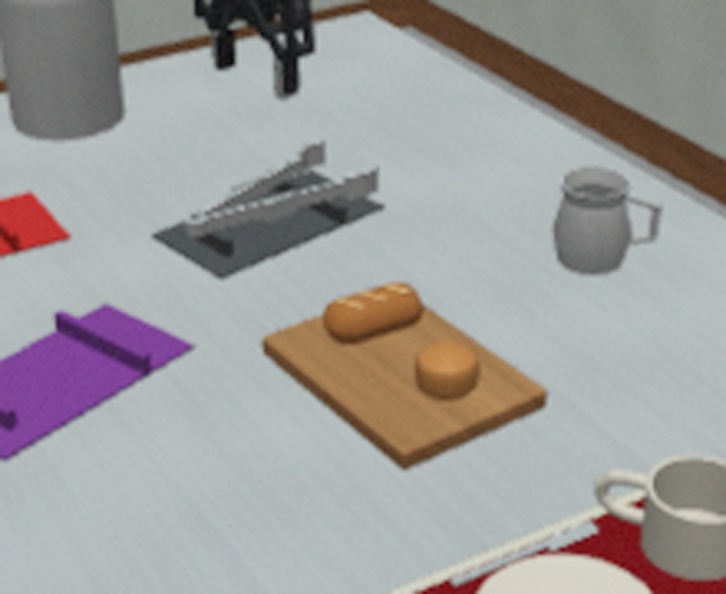

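Top view: the gripper hangs over the grip plates, with the right finger at about (216,220) in the full picture. Side view: the tongs are now visible at about (278,211). I'll overlay my estimates on the side view as a check.

```bash
python3 - <<'E'
from h import *
im=imaging.get_image("side")
s=5;x0,y0,w,h=235,185,150,95
a=cv2.resize(im[y0:y0+h,x0:x0+w],None,fx=s,fy=s,interpolation=cv2.INTER_CUBIC)
def dot(X,c):
    p=(w2pix("side",X)-[x0,y0]+.5)*s;cv2.circle(a,tuple(int(v) for v in p),3,c,-1)
y=np.radians(10.4);ux=np.array([np.cos(y),np.sin(y),0]);uy=np.array([-np.sin(y),np.cos(y),0]);g=np.array([.568,.303,.028])
for dx in(-18,18):
  for dy in(-27.5,27.5):
    for dz in(-10,10):dot(g+ux*dx/1e3+uy*dy/1e3+[0,0,dz/1e3],(0,0,255))
dot(g-ux*.08,(0,255,0))
for dy in(-37,37): dot(g+ux*.09+uy*dy/1e3,(255,0,0))
for t in np.arange(0,6.3,.3): dot([.548+.025*np.cos(t),-.044+.025*np.sin(t),.036],(255,0,255))
cv2.imwrite("pics/s3.png",a)
print([(d["at"],d["confidence"]) for d in imaging.tip_of("side","tongs_grip")],w2pix("side",g))
E
```

```text
[([212.4, 276.9], 0.83)] [279.43100395 209.8282172 ]
```

View pics/s3.png

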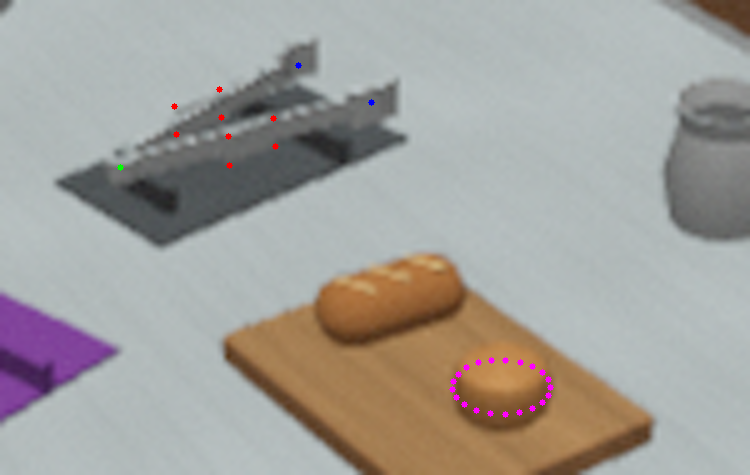

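The overlay agrees to about 1.5 px for both the tongs and the bun, so I'm going down.

>>> jog_arm:
  commands: "0.13 0 -0.1 0.013 0 -0.0013 0.0854; 0 0 0 0.015 0 0 0.0854; 0 0 0 0.015 0 0 0.0854; 0 0 0 0.015 0 0 0.0854; 0 0 0 0.015 0 0 0.0854; 0 0 0 0.012 0 0 0.0854; 0 0 0 0.005 0 0 0.0854; 0 0 0 0 0 0 0.0854"

```text
t: 8.28
position: [0.5686, 0.3022, 0.0098]
tcp_rot: [-80.6, 89.9, 19.7]
ft_force: [-0.3, -0.7, 0.3]
width: 1.0
```

```bash
python3 - <<'E'
from h import *
plan([.568,.303,.008],10.4)
im=imaging.get_image("side")
cv2.imwrite("pics/s4.png",cv2.resize(im[165:265,215:345],None,fx=6,fy=6,interpolation=cv2.INTER_CUBIC))
E
```

```text
t 8.28 pos [0.5686 0.3022 0.0098] w 1.0 F [-0.3 -0.7  0.3] q [28.  34.1  3.  58.8 -0.  17.6]
tool axes now
 [[ 0.001 -0.984 -0.18 ]
 [ 0.    -0.18   0.984]
 [-1.    -0.001  0.   ]]
rotvec tool [-0.06  0.01  0.07]
shift in now frame [0.0018 0.0004 0.0009]  in target frame [0.0018 0.0004 0.0009]
```

View pics/s4.png

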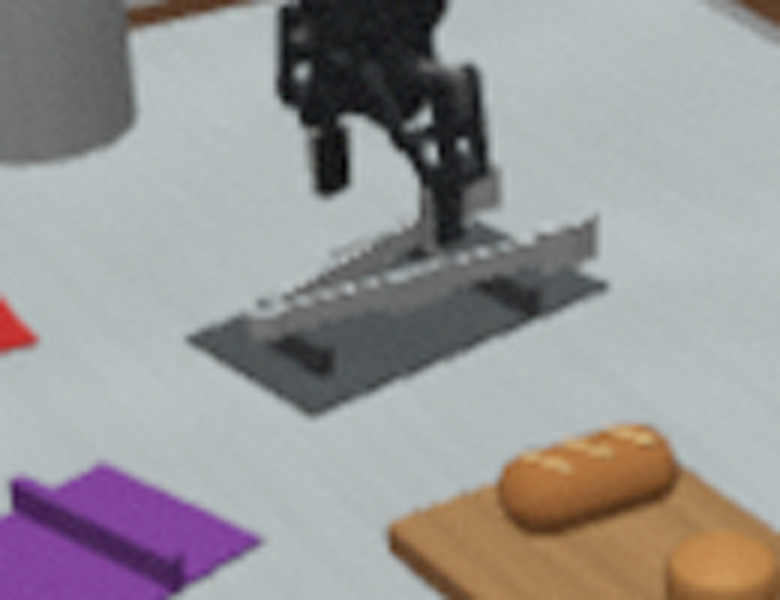

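```bash
python3 - <<'E'
from h import *
for n,X in dict(tcp=[.5686,.3022,.0098],near=[.5686+.0077,.3022-.042,.0098],near13=[.5686+.0077,.3022-.042,.0228],far=[.5686-.0077,.3022+.042,.0098]).items():
    print(n,w2pix("side",X),(w2pix("side",X)-[215,165])*6, w2pix("top",X))
print([(np.round(d["bbox"]),d["confidence"]) for d in imaging.search_frame("side","tongs_grip")])
im=imaging.get_image("top");cv2.imwrite("pics/t4.png",cv2.convertScaleAbs(cv2.resize(im[170:300,160:260],None,fx=4.5,fy=4.5,interpolation=cv2.INTER_CUBIC),alpha=1.8))
im=imaging.get_image("side");cv2.imwrite("pics/s5.png",cv2.resize(im[180:240,235:325],None,fx=8,fy=8,interpolation=cv2.INTER_CUBIC))
E
```

```text
tcp [280.00034523 215.00629684] [390.00207138 300.03778101] [208.43321673 235.3038433 ]
near [288.45564567 219.76487666] [440.73387402 328.58925996] [227.23831133 231.91218092]
near13 [288.28919799 216.05980101] [439.73518792 306.35880604] [226.22980589 231.22929195]
far [271.86360162 210.42699841] [341.18160971 272.56199046] [189.5996911  238.70063347]
[(array([287., 209.,  56.,  27.]), 0.74)]
```

View pics/t4.png

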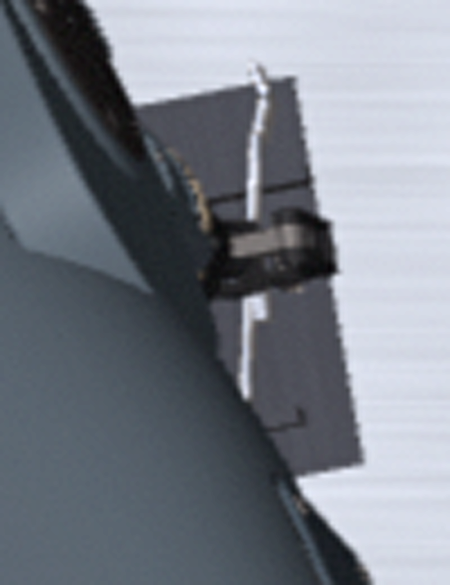

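View pics/s5.png

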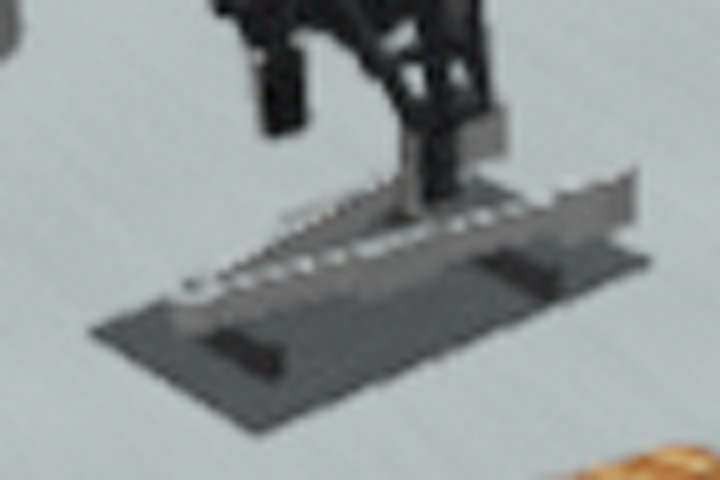

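```bash
python3 - <<'E'
from h import *
M=lambda p,z,h,b:(w2pix("side",np.array(p)+np.array(z)*h+[0,0,b]).round(1),w2pix("top",np.array(p)+np.array(z)*h+[0,0,b]).round(1))
print("start",[M([.153,-.476,.197],[.307,-.952,0],s*.042,b) for s in(1,-1) for b in (0,.013)])
print("above",[M([.5679,.3043,.0985],[-.183,.983,0],s*.042,b) for s in(1,-1) for b in (0,.013)])
print("now",[M([.5686,.3022,.0098],[-.183,.983,0],s*.042,b) for s in(1,-1) for b in (0,.013)])
im=imaging.get_image("side");cv2.imwrite("pics/s6.png",im)
E
python3 - <<'E'
import cv2
a=cv2.imread("pics/side0.png");cv2.imwrite("pics/c0.png",cv2.resize(a[310:420,190:330],None,fx=5,fy=5,interpolation=cv2.INTER_CUBIC))
E
```

```text
start [(array([287.7, 422.8]), array([633.5, 445.2])), (array([287.2, 415.9]), array([637.8, 447.3])), (array([243.1, 388.1]), array([590.2, 460. ])), (array([242.2, 381.4]), array([593.9, 462.2]))]
above [(array([269.8, 185.1]), array([178.5, 234.6])), (array([269.6, 181.2]), array([176.8, 233.9])), (array([286.6, 193.5]), array([218.5, 227.3])), (array([286.5, 189.6]), array([217.3, 226.5]))]
now [(array([272. , 210.5]), array([189.9, 238.7])), (array([271.7, 206.9]), array([188.5, 238.1])), (array([288.3, 219.7]), array([226.9, 231.9])), (array([288.2, 216. ]), array([225.9, 231.2]))]
```

View pics/c0.png

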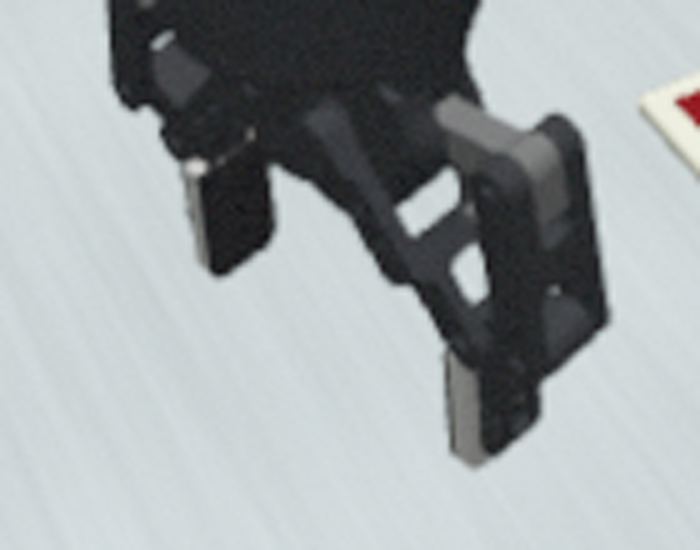

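View pics/s6.png

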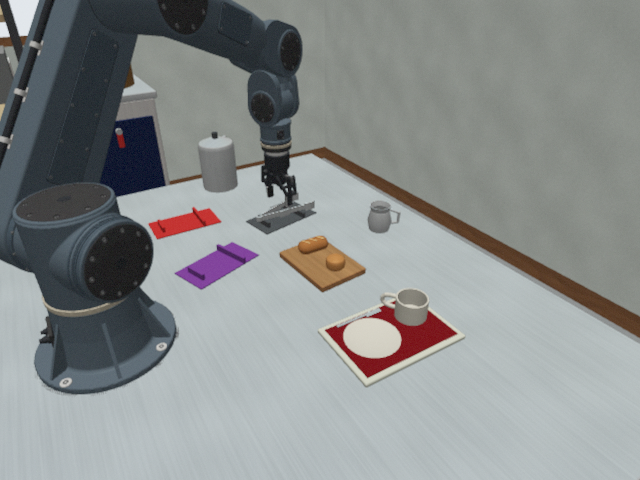

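The visible fingertips look about 25–30 mm higher than the reported TCP implies. I'll close partway to 60 mm, which should not touch the plates, and look again.

>>> jog_arm:
  commands: "0 0 0 0 0 0 0.06; 0 0 0 0 0 0 0.06; 0 0 0 0 0 0 0.06; 0 0 0 0 0 0 0.06"

```text
t: 9.02
position: [0.5686, 0.3022, 0.01]
tcp_rot: [-79.0, 89.9, 21.3]
ft_force: [0.2, -0.3, 0.1]
width: 0.702
```

```bash
python3 - <<'E'
from h import *
o=sensors.get_obs();print(o["width"],o["ft_force"],o["position"])
im=imaging.get_image("side");cv2.imwrite("pics/s7.png",cv2.resize(im[170:240,235:325],None,fx=8,fy=8,interpolation=cv2.INTER_CUBIC))
E
```

```text
0.7023893083982702 [ 0.15696199 -0.25977246  0.07121558] [0.56863549 0.30216693 0.01001629]
```

View pics/s7.png

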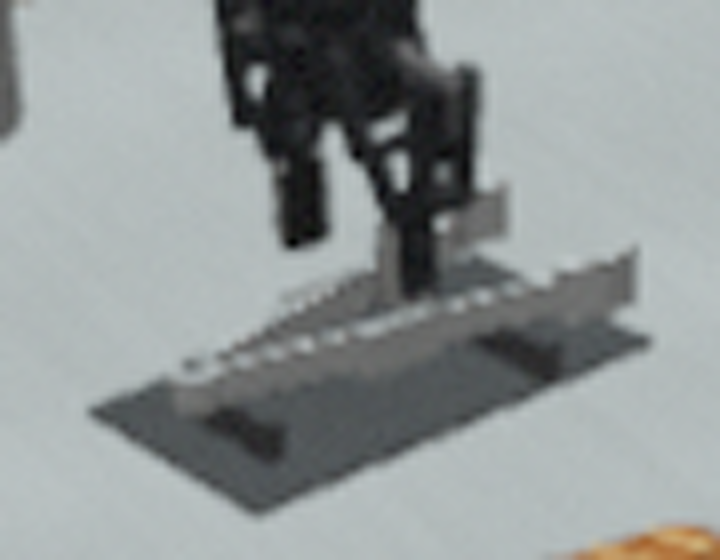

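>>> jog_arm:
  commands: "0 0 0 0 0 0 0.046; 0 0 0 0 0 0 0.046; 0 0 0 0 0 0 0.046; 0 0 0 0 0 0 0.046"

```text
t: 9.57
position: [0.5686, 0.3022, 0.01]
tcp_rot: [-78.2, 89.9, 22.2]
ft_force: [0.3, 1.2, 0.1]
width: 0.542
```

```bash
python3 - <<'E'
from h import *
o=sensors.get_obs();print(o["width"],o["ft_force"],o["position"])
im=imaging.get_image("side");cv2.imwrite("pics/s8.png",cv2.resize(im[170:240,235:325],None,fx=8,fy=8,interpolation=cv2.INTER_CUBIC))
im=imaging.get_image("top");cv2.imwrite("pics/t8.png",cv2.convertScaleAbs(cv2.resize(im[170:300,160:260],None,fx=4.5,fy=4.5,interpolation=cv2.INTER_CUBIC),alpha=1.8))
E
```

```text
0.5416626209091481 [0.30218207 1.15596603 0.11434402] [0.56864266 0.30217241 0.01000219]
```

View pics/s8.png

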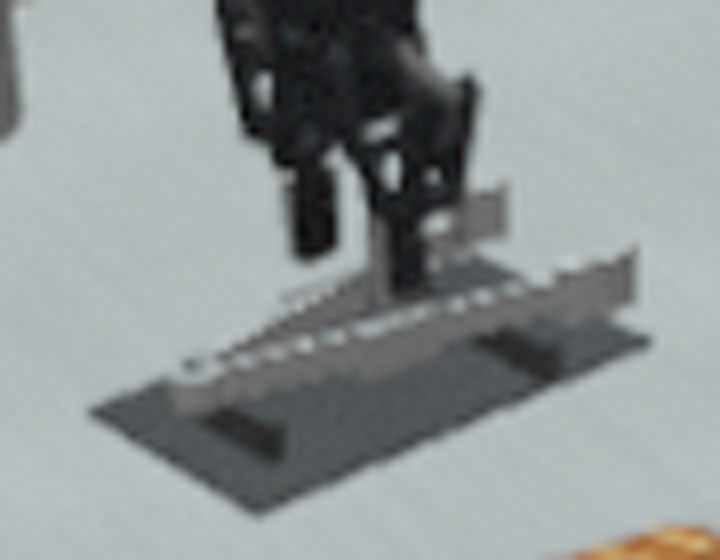

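View pics/t8.png

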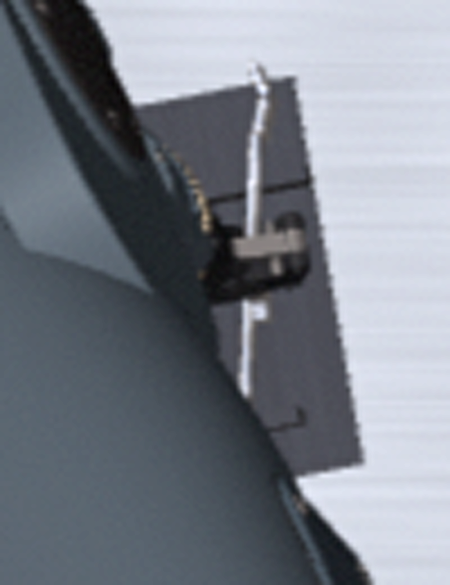

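The tongs did not move: the fingers closed above the plates, so the picture is right and the true fingertips are about 28 mm higher than reported. I'll reopen and go down carefully, watching the force.

>>> jog_arm:
  commands: "0 0 0 0 0 0 0.0854; 0 0 0 0 0 0 0.0854; 0 0 0 0 0 0 0.0854; 0 0 0 0 0 0 0.0854; 0 0 0 0 0 0 0.0854; 0 0 0 0.004 0 0 0.0854; 0 0 0 0.004 0 0 0.0854; 0 0 0 0.003 0 0 0.0854; 0 0 0 0 0 0 0.0854"

```text
t: 10.8
position: [0.5684, 0.302, -0.0014]
tcp_rot: [-83.9, 89.9, 16.4]
ft_force: [0.6, 0.0, 1.3]
width: 1.0
```

>>> jog_arm:
  commands: "0 0 0 0.003 0 0 0.0854; 0 0 0 0.003 0 0 0.0854; 0 0 0 0 0 0 0.0854"

```text
t: 11.18
position: [0.5685, 0.3021, -0.0073]
tcp_rot: [-82.2, 89.9, 18.1]
ft_force: [-0.3, 0.3, 0.4]
width: 1.004
```

```bash
python3 - <<'E'
from h import *
o=sensors.get_obs();print(o["width"],o["ft_force"],o["position"])
im=imaging.get_image("side");cv2.imwrite("pics/s9.png",cv2.resize(im[170:240,235:325],None,fx=8,fy=8,interpolation=cv2.INTER_CUBIC))
im=imaging.get_image("top");cv2.imwrite("pics/t9.png",cv2.convertScaleAbs(cv2.resize(im[170:300,160:260],None,fx=4.5,fy=4.5,interpolation=cv2.INTER_CUBIC),alpha=1.8))
E
```

```text
1.0039582678749206 [-0.32719084  0.26014082  0.41750592] [ 0.56848954  0.30208815 -0.00728377]
```

View pics/s9.png

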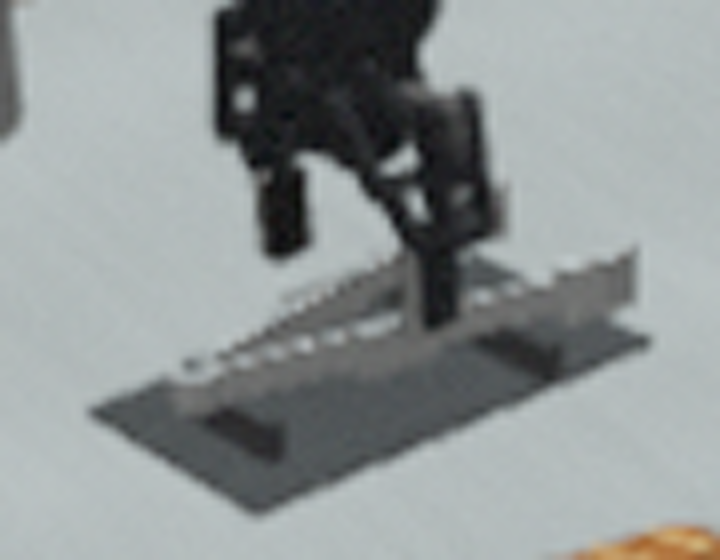

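>>> jog_arm:
  commands: "0 0 0 0.004 0 0 0.0854; 0 0 0 0.004 0 0 0.0854; 0 0 0 0.004 0 0 0.0854; 0 0 0 0 0 0 0.0854"

```text
t: 11.78
position: [0.5684, 0.302, -0.0195]
tcp_rot: [-85.3, 90.0, 15.1]
ft_force: [-0.4, -0.3, 0.1]
width: 0.995
```

>>> jog_arm:
  commands: "0 0 0 0.003 0 0 0.0854; 0 0 0 0.003 0 0 0.0854; 0 0 0 0 0 0 0.0854"

```text
t: 12.15
position: [0.5685, 0.3021, -0.0253]
tcp_rot: [-82.4, 89.9, 18.0]
ft_force: [-0.7, -0.4, -0.0]
width: 0.995
```

```bash
python3 - <<'E'
from h import *
o=sensors.get_obs();print(o["width"],o["ft_force"],o["position"])
im=imaging.get_image("side");cv2.imwrite("pics/s10.png",cv2.resize(im[170:240,235:325],None,fx=8,fy=8,interpolation=cv2.INTER_CUBIC))
im=imaging.get_image("top");cv2.imwrite("pics/t10.png",cv2.convertScaleAbs(cv2.resize(im[170:300,160:260],None,fx=4.5,fy=4.5,interpolation=cv2.INTER_CUBIC),alpha=1.8))
E
```

```text
0.9953275121977299 [-0.65848845 -0.44060883 -0.02789246] [ 0.56850801  0.30209768 -0.02527897]
```

View pics/s10.png

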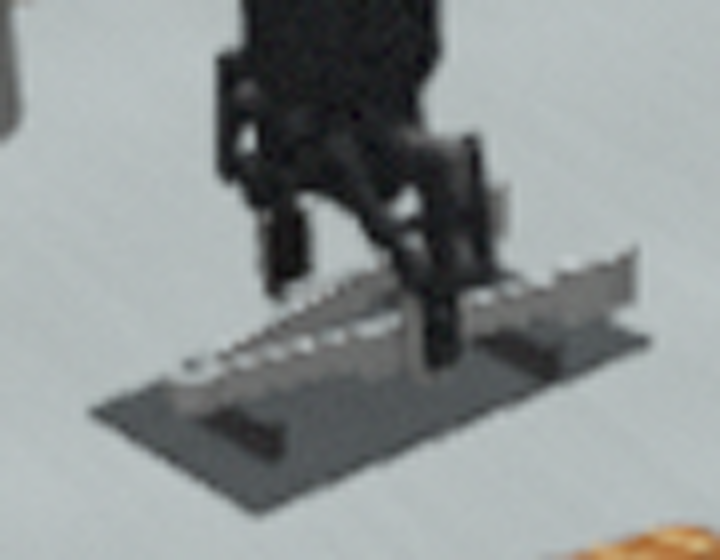

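View pics/t10.png

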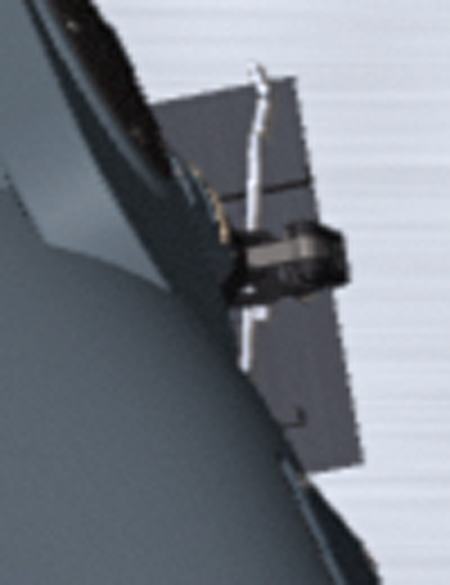

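>>> jog_arm:
  commands: "0 0 0 0.003 0 0 0.0854; 0 0 0 0.002 0 0 0.0854; 0 0 0 0 0 0 0.06; 0 0 0 0 0 0 0.06; 0 0 0 0 0 0 0.06; 0 0 0 0 0 0 0.05; 0 0 0 0 0 0 0.05; 0 0 0 0 0 0 0.05; 0 0 0 0 0 0 0.05; 0 0 0 0 0 0 0.05"

```text
t: 13.5
position: [0.5691, 0.3025, -0.0294]
tcp_rot: [-73.5, 89.9, 26.9]
ft_force: [-0.9, 0.3, 4.7]
width: 0.586
```

```bash
python3 - <<'E'
from h import *
o=sensors.get_obs();print(o["width"]*.0854,o["ft_force"],o["position"])
im=imaging.get_image("side");cv2.imwrite("pics/s11.png",cv2.resize(im[170:240,235:325],None,fx=8,fy=8,interpolation=cv2.INTER_CUBIC))
im=imaging.get_image("top");cv2.imwrite("pics/t11.png",cv2.convertScaleAbs(cv2.resize(im[170:300,160:260],None,fx=4.5,fy=4.5,interpolation=cv2.INTER_CUBIC),alpha=1.8))
E
```

```text
0.05007311570586507 [-0.89688731  0.28328379  4.66949126] [ 0.56910317  0.30252639 -0.02939237]
```

View pics/s11.png

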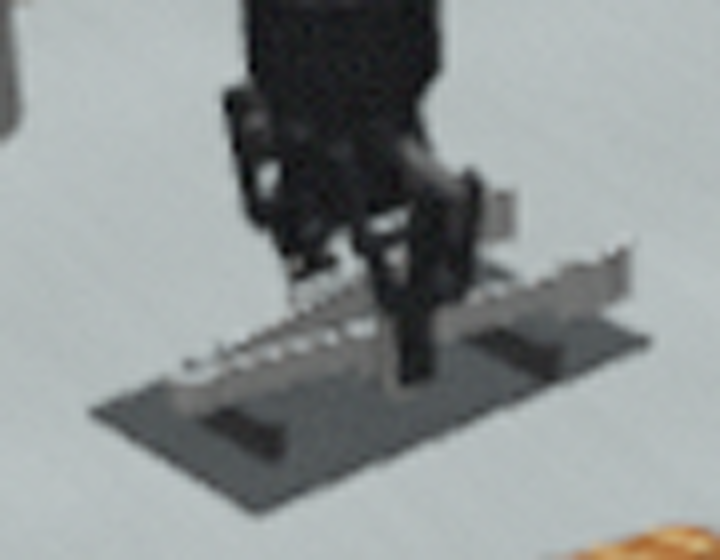

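View pics/t11.png

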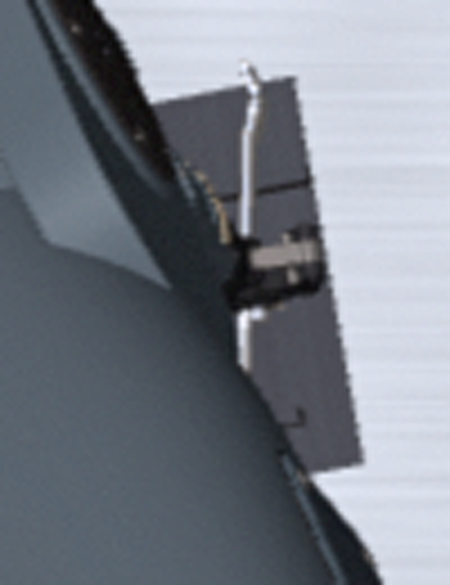

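The tongs are gripped: the near claw moved in and the width stopped at 50 mm. Now I'll lift.

>>> jog_arm:
  commands: "0 0 0 -0.004 0 0 0.05; 0 0 0 -0.01 0 0 0.05; 0 0 0 -0.015 0 0 0.05; 0 0 0 -0.02 0 0 0.05; 0 0 0 -0.02 0 0 0.05; 0 0 0 -0.02 0 0 0.05; 0 0 0 -0.011 0 0 0.05; 0 0 0 0 0 0 0.05; 0 0 0 0 0 0 0.05"

```text
t: 14.72
position: [0.5682, 0.3019, 0.0693]
tcp_rot: [-92.3, 90.0, 8.0]
ft_force: [-0.2, 0.3, -1.2]
width: 0.587
```

```bash
python3 - <<'E'
from h import *
plan([0.5691-.11,.3025-.353,.0708],4)
im=imaging.get_image("side");cv2.imwrite("pics/s12.png",cv2.resize(im[140:260,230:380],None,fx=5,fy=5,interpolation=cv2.INTER_CUBIC))
im=imaging.get_image("top");cv2.imwrite("pics/t12.png",cv2.convertScaleAbs(cv2.resize(im[150:300,150:260],None,fx=4,fy=4,interpolation=cv2.INTER_CUBIC),alpha=1.8))
E
```

```text
t 14.72 pos [0.5682 0.3019 0.0693] w 0.587 F [-0.2  0.3 -1.2] q [28.  31.9  8.2 66.2 -0.  17.6]
tool axes now
 [[ 0.001 -0.984 -0.18 ]
 [ 0.    -0.18   0.984]
 [-1.    -0.001 -0.   ]]
rotvec tool [6.34 0.   0.03]
shift in now frame [-0.0015  0.1706 -0.3271]  in target frame [-0.0015  0.1334 -0.344 ]
```

View pics/s12.png

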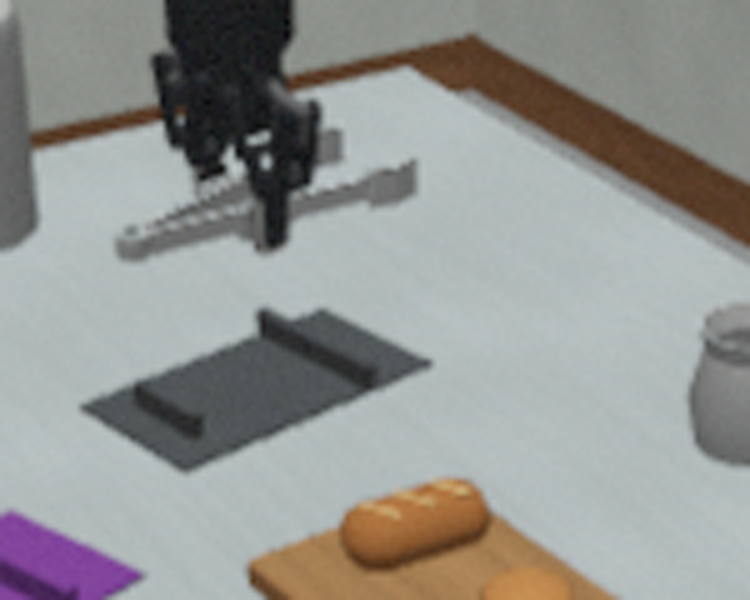

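View pics/t12.png

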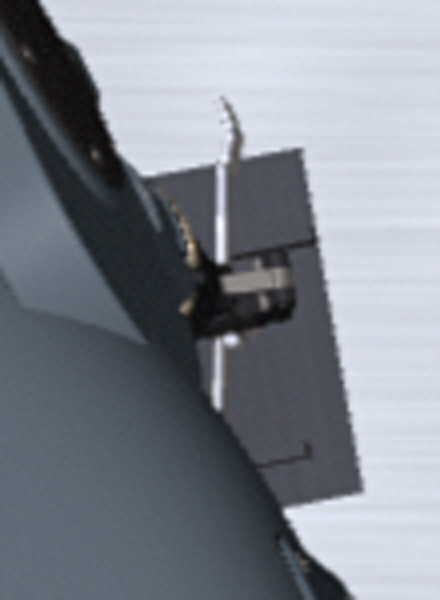

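The tongs are lifted level and clear of the rest. Now I'll carry them to behind and above the bun.

>>> jog_arm:
  commands: "2 0 0 0 0 0 0.05; 4.34 0 0 0 0.004 -0.01 0.05; 0 0 0 0 0.0095 -0.024 0.05; 0 0 0 0 0.0105 -0.028 0.05; 0 0 0 0 0.0105 -0.028 0.05; 0 0 0 0 0.0105 -0.028 0.05; 0 0 0 0 0.0105 -0.028 0.05; 0 0 0 0 0.0105 -0.028 0.05; 0 0 0 0 0.0105 -0.028 0.05; 0 0 0 0 0.0105 -0.028 0.05"

```text
t: 16.08
position: [0.4982, 0.0655, 0.0697]
tcp_rot: [-72.8, 89.9, 21.1]
ft_force: [0.7, -0.1, -1.7]
width: 0.591
```

>>> jog_arm:
  commands: "0 0 0 0 0.0105 -0.028 0.05; 0 0 0 0 0.0105 -0.028 0.05; 0 0 0 0 0.0105 -0.028 0.05; 0 0 0 0 0.009 -0.02 0.05; 0 0 0 0 0.004 -0.008 0.05; 0 0 0 0 0 0 0.05; 0 0 0 0 0 0 0.05"

```text
t: 16.95
position: [0.4623, -0.0478, 0.0696]
tcp_rot: [-68.6, 89.9, 25.4]
ft_force: [-0.1, 0.2, -1.5]
width: 0.589
```

```bash
python3 - <<'E'
from h import *
plan([.458,-.0505,.0693],4)
im=imaging.get_image("side");cv2.imwrite("pics/s13.png",cv2.resize(im[140:300,230:430],None,fx=3.7,fy=3.7,interpolation=cv2.INTER_CUBIC))
im=imaging.get_image("top");cv2.imwrite("pics/t13.png",cv2.convertScaleAbs(cv2.resize(im[170:320,260:430],None,fx=4,fy=4,interpolation=cv2.INTER_CUBIC),alpha=1.5))
E
```

```text
t 16.95 pos [ 0.4623 -0.0478  0.0696] w 0.589 F [-0.1  0.2 -1.5] q [ -5.9  11.8 -21.5  56.6   0.  -10. ]
tool axes now
 [[ 0.001 -0.998 -0.07 ]
 [ 0.001 -0.07   0.998]
 [-1.    -0.002  0.001]]
rotvec tool [0.02 0.03 0.09]
shift in now frame [ 0.0003  0.0045 -0.0024]  in target frame [ 0.0003  0.0045 -0.0024]
```

View pics/s13.png

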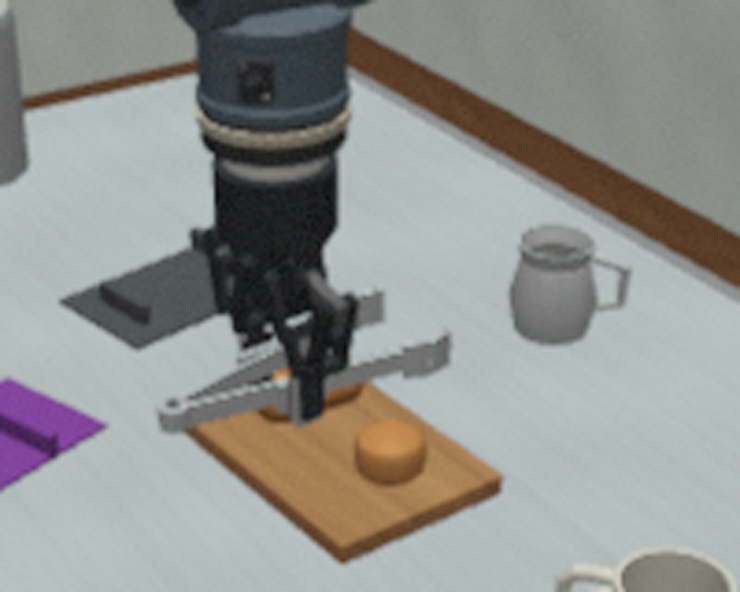

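View pics/t13.png

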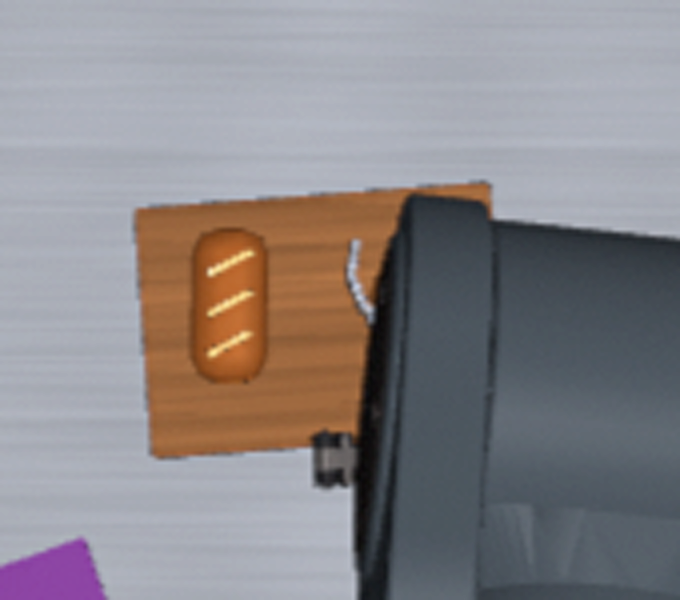

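```bash
python3 - <<'E'
from h import *
g=np.array([.4623,-.0478,.1272]);y=np.radians(4);ux=np.array([np.cos(y),np.sin(y),0]);uy=np.array([-np.sin(y),np.cos(y),0])
ims=cv2.imread("pics/s13.png");imt=cv2.imread("pics/t13.png")
def d(X,c=(0,0,255)):
    p=(w2pix("side",X)-[230,140]+.5)*3.7;cv2.circle(ims,tuple(int(v) for v in p),3,c,-1)
    p=(w2pix("top",X)-[260,170]+.5)*4;cv2.circle(imt,tuple(int(v) for v in p),3,c,-1)
for dx in(.071,.109):
  for dy in(-.032,.032):
    for dz in(-.013,.013): d(g+ux*dx+uy*dy+[0,0,dz])
d(g-.08*ux,(0,255,0))
cv2.imwrite("pics/m13.png",np.hstack([cv2.resize(ims,(450,360)),cv2.resize(imt[100:],(340,250)) if 0 else cv2.resize(imt,(345,305)).copy()[:305].copy() if 0 else cv2.copyMakeBorder(cv2.resize(imt,(345,305)),0,55,0,0,0)]))
cv2.imwrite("pics/m13s.png",ims);cv2.imwrite("pics/m13t.png",imt)
E
```

```text
(no output)
```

View pics/m13s.png

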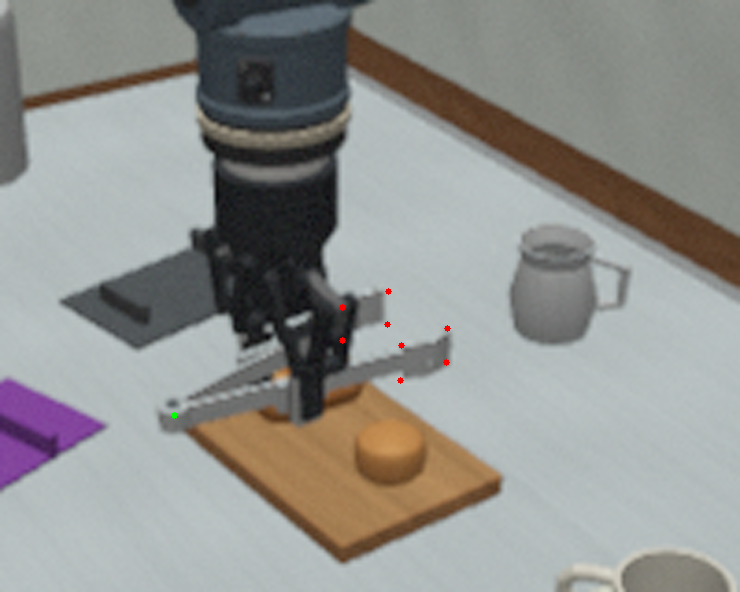

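View pics/m13t.png

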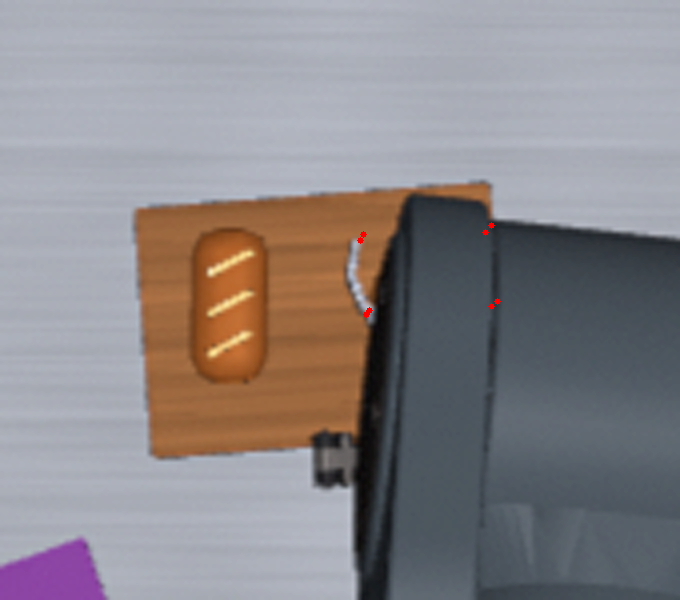

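The overlay agrees within about 2–4 mm in both views: claws at side (330,232), bun at side (335,261). Now a partial descent over the bun.

>>> jog_arm:
  commands: "0 0 0 0 0.0033 -0.0027 0.05; 0 0 0 0.008 0 0 0.05; 0 0 0 0.012 0 0 0.05; 0 0 0 0.012 0 0 0.05; 0 0 0 0.01 0 0 0.05; 0 0 0 0.006 0 0 0.05; 0 0 0 0.002 0 0 0.05; 0 0 0 0 0 0 0.05"

```text
t: 18.05
position: [0.4591, -0.0514, 0.0197]
tcp_rot: [-74.2, 89.9, 19.8]
ft_force: [-0.1, 0.0, -0.6]
width: 0.588
```

```bash
cat > ov.py <<'E'
from h import *
import sys
def ov(tag,yaw,bun=(.548,-.044,.036),half=.032,zoff=.0577):
    o=sensors.get_obs();p=np.array(o["position"]);print(p.round(4),o["ft_force"].round(1),o["width"]*.0854,o["t"])
    g=p+[0,0,zoff];y=np.radians(yaw);ux=np.array([np.cos(y),np.sin(y),0]);uy=np.array([-np.sin(y),np.cos(y),0])
    print("claws",(g+.09*ux).round(4))
    c0=w2pix("side",g+.06*ux);x0,y0=int(c0[0])-65,int(c0[1])-50
    raw=imaging.get_image("side")[y0:y0+100,x0:x0+130]
    im=cv2.resize(raw,None,fx=6,fy=6,interpolation=cv2.INTER_CUBIC);cv2.imwrite(f"pics/{tag}raw.png",im)
    def d(X,c=(0,0,255)):
        q=(w2pix("side",X)-[x0,y0]+.5)*6;cv2.circle(im,tuple(int(v) for v in q),3,c,-1)
    for dx in(.071,.109):
      for dy in(-half,half):
        for dz in(-.013,.013): d(g+ux*dx+uy*dy+[0,0,dz])
    for t in np.arange(0,6.3,.3): d(np.array(bun)+[.025*np.cos(t),.025*np.sin(t),0],(255,0,255))
    cv2.imwrite(f"pics/{tag}.png",im)
E
python3 -c "
from ov import *
ov('s14',4)"
```

```text
[ 0.4591 -0.0514  0.0197] [-0.1  0.  -0.6] 0.05020941097260589 18.05
claws [ 0.5488 -0.0451  0.0774]
```

View pics/s14.png

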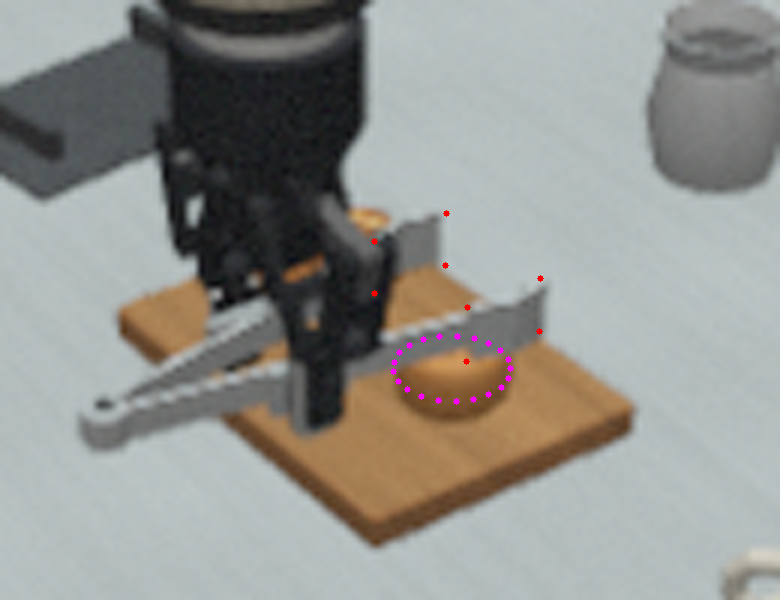

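>>> jog_arm:
  commands: "0 0 0 0.006 0 0.001 0.05; 0 0 0 0.006 0 0 0.05; 0 0 0 0.005 0 0 0.05; 0 0 0 0 0 0 0.05"

```text
t: 18.6
position: [0.4586, -0.0503, 0.0022]
tcp_rot: [-45.1, 90.0, 48.9]
ft_force: [-0.1, -0.1, -1.3]
width: 0.589
```

```bash
python3 -c "
from ov import *
ov('s15',4)"
```

```text
[ 0.4586 -0.0503  0.0022] [-0.1 -0.1 -1.3] 0.05026943984605235 18.6
claws [ 0.5483 -0.044   0.0599]
```

View pics/s15raw.png

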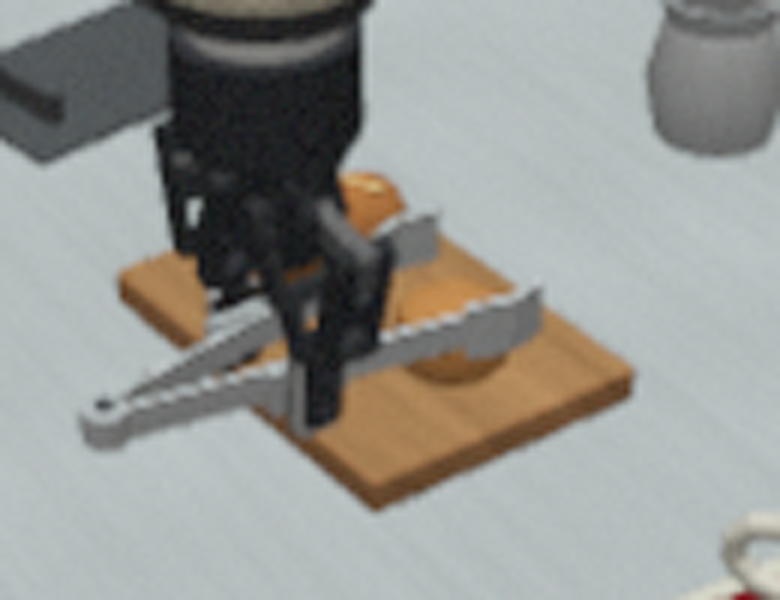

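>>> jog_arm:
  commands: "0 0 0 0.005 0 0 0.05; 0 0 0 0.005 0 0 0.05; 0 0 0 0.004 0 0 0.05; 0 0 0 0 0 0 0.05"

```text
t: 19.15
position: [0.4586, -0.0503, -0.0117]
tcp_rot: [-52.1, 89.9, 41.9]
ft_force: [-0.9, -0.3, -0.8]
width: 0.586
```

```bash
python3 -c "
from ov import *
ov('s16',4)"
```

```text
[ 0.4586 -0.0503 -0.0117] [-0.9 -0.3 -0.8] 0.0500687507003475 19.15
claws [ 0.5484 -0.044   0.046 ]
```

View pics/s16raw.png

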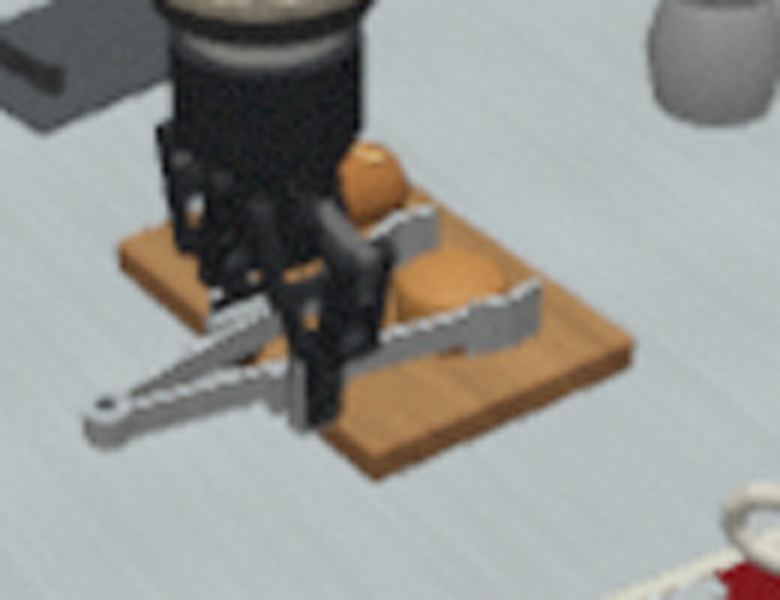

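>>> jog_arm:
  commands: "0 0 0 0.003 0 0 0.05; 0 0 0 0.001 0 0 0.05; 0 0 0 0 0 0 0.047; 0 0 0 0 0 0 0.045; 0 0 0 0 0 0 0.043; 0 0 0 0 0 0 0.041; 0 0 0 0 0 0 0.039; 0 0 0 0 0 0 0.03; 0 0 0 0 0 0 0.02; 0 0 0 0 0 0 0.02"
  grip_force: 27

```text
t: 20.45
position: [0.459, -0.0503, -0.0153]
tcp_rot: [-71.6, 89.9, 22.4]
ft_force: [1.0, -1.3, -0.8]
width: 0.466
```

```bash
python3 -c "
from ov import *
ov('s17',4)"
```

```text
[ 0.459  -0.0503 -0.0153] [ 1.  -1.3 -0.8] 0.03982878277654285 20.45
claws [ 0.5488 -0.044   0.0424]
```

View pics/s17raw.png

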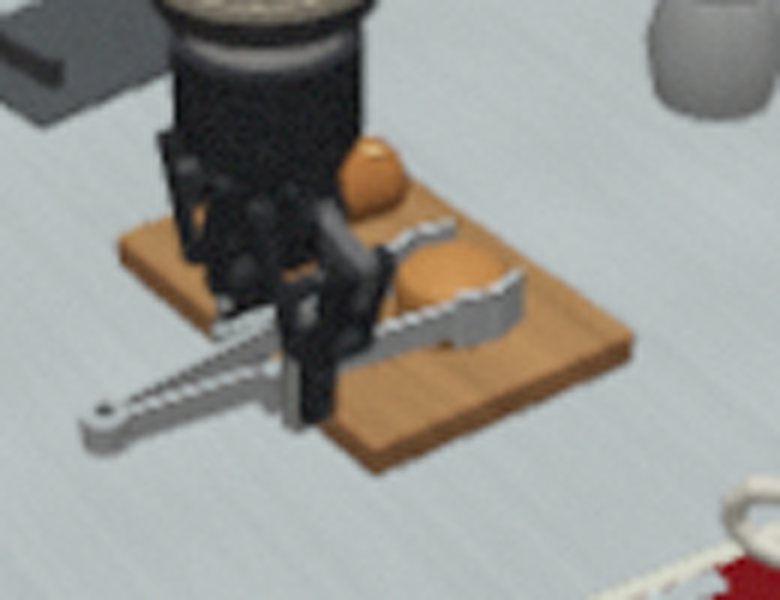

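The plates stopped at 39.8 mm, as specified for holding the bun. Lifting slowly.

>>> jog_arm:
  commands: "0 0 0 0 0 0 0.02; 0 0 0 -0.003 0 0 0.02; 0 0 0 -0.006 0 0 0.02; 0 0 0 -0.01 0 0 0.02; 0 0 0 -0.014 0 0 0.02; 0 0 0 -0.018 0 0 0.02; 0 0 0 -0.018 0 0 0.02; 0 0 0 -0.012 0 0 0.02; 0 0 0 -0.004 0 0 0.02; 0 0 0 0 0 0 0.02"

```text
t: 21.75
position: [0.4588, -0.0504, 0.0696]
tcp_rot: [-74.0, 89.9, 20.0]
ft_force: [1.4, 0.5, -1.4]
width: 0.467
```

```bash
python3 -c "
from ov import *
ov('s18',4)
plan([.471-.09*np.cos(np.radians(10)),-.301+.09*np.sin(np.radians(10)),.07],-10)"
```

```text
[ 0.4588 -0.0504  0.0696] [ 1.4  0.5 -1.4] 0.039848461208878215 21.75
claws [ 0.5486 -0.0441  0.1273]
t 21.8 pos [ 0.4586 -0.0503  0.0693] w 0.466 F [-0.9  0.  -1.4] q [ -6.3  11.4 -22.   56.5   0.  -10.3]
tool axes now
 [[ 0.001 -0.998 -0.07 ]
 [ 0.001 -0.07   0.998]
 [-1.    -0.001  0.001]]
rotvec tool [14.    0.04  0.05]
shift in now frame [-0.0009  0.0925 -0.2291]  in target frame [-0.0007  0.0343 -0.2447]
```

View pics/s18raw.png

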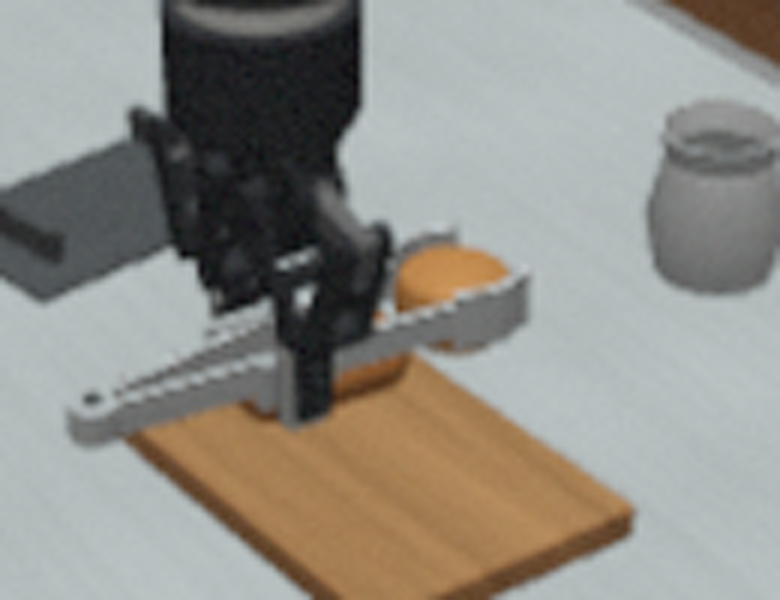

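The bun is lifted with the tongs, in the claws at side crop (455,295). Now I'll carry it gently to over the plate.

>>> jog_arm:
  commands: "2 0 0 0 0 0 0.02; 4 0 0 0 0 0 0.02; 4 0 0 0 0.0005 -0.003 0.02; 4 0 0 0 0.0012 -0.0087 0.02; 0 0 0 0 0.002 -0.015 0.02; 0 0 0 0 0.0028 -0.02 0.02; 0 0 0 0 0.0028 -0.02 0.02; 0 0 0 0 0.0028 -0.02 0.02; 0 0 0 0 0.0028 -0.02 0.02; 0 0 0 0 0.0028 -0.02 0.02"

```text
t: 23.05
position: [0.4197, -0.1734, 0.0693]
tcp_rot: [-49.5, 89.9, 30.5]
ft_force: [-0.5, -0.1, -1.7]
width: 0.467
```

>>> jog_arm:
  commands: "0 0 0 0 0.0028 -0.02 0.02; 0 0 0 0 0.0028 -0.02 0.02; 0 0 0 0 0.0028 -0.02 0.02; 0 0 0 0 0.0028 -0.02 0.02; 0 0 0 0 0.0025 -0.018 0.02; 0 0 0 0 0.0015 -0.012 0.02; 0 0 0 0 0.0008 -0.006 0.02; 0 0 0 0 0 -0.002 0.02; 0 0 0 0 0 0 0.02; 0 0 0 0 0 0 0.02"

```text
t: 24.3
position: [0.3843, -0.2854, 0.0694]
tcp_rot: [-57.6, 89.9, 22.4]
ft_force: [0.1, 0.4, -2.2]
width: 0.469
```

```bash
python3 - <<'E'
from h import *
plan([.471-.09*np.cos(np.radians(10)),-.301+.09*np.sin(np.radians(10)),.07],-10)
im=imaging.get_image("side");cv2.imwrite("pics/s19.png",cv2.resize(im[180:400,230:480],None,fx=2.7,fy=2.7,interpolation=cv2.INTER_CUBIC))
for n in("bun_center","tongs_claws","plate_center"):print(n,[(np.round(d["at"],1),round(d["confidence"],2)) for d in imaging.tip_of("side",n)][:2])
print("pred bun",w2pix("side",[.471,-.301,.121]),"pred plate",w2pix("side",[.471,-.301,.015]))
im=imaging.get_image("top");cv2.imwrite("pics/t19.png",cv2.convertScaleAbs(cv2.resize(im[180:340,380:560],None,fx=4,fy=3.7,interpolation=cv2.INTER_CUBIC),alpha=1.3))
E
```

```text
t 24.3 pos [ 0.3843 -0.2854  0.0694] w 0.469 F [ 0.1  0.4 -2.2] q [-36.7  13.3 -19.5  57.1   0.1 -26.7]
tool axes now
 [[ 0.001 -0.985  0.173]
 [ 0.001  0.173  0.985]
 [-1.    -0.001  0.001]]
rotvec tool [0.03 0.05 0.07]
shift in now frame [-0.0006  0.0019 -0.0003]  in target frame [-0.0006  0.0019 -0.0003]
bun_center [(array([296.7, 376.9]), 0.65)]
tongs_claws [(array([297.6, 376.1]), 0.61)]
plate_center [(array([336.5, 371.9]), 0.86)]
pred bun [374.17721661 299.0758337 ] pred plate [371.4631822  339.37132232]
```

View pics/s19.png

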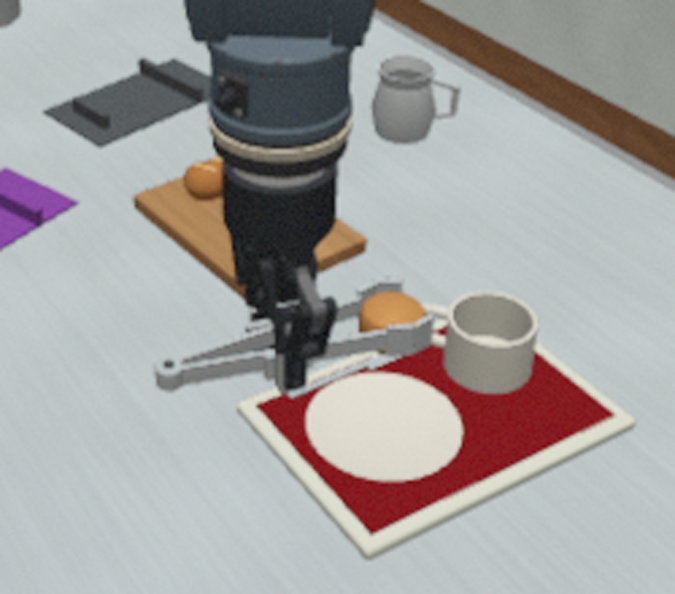

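View pics/t19.png

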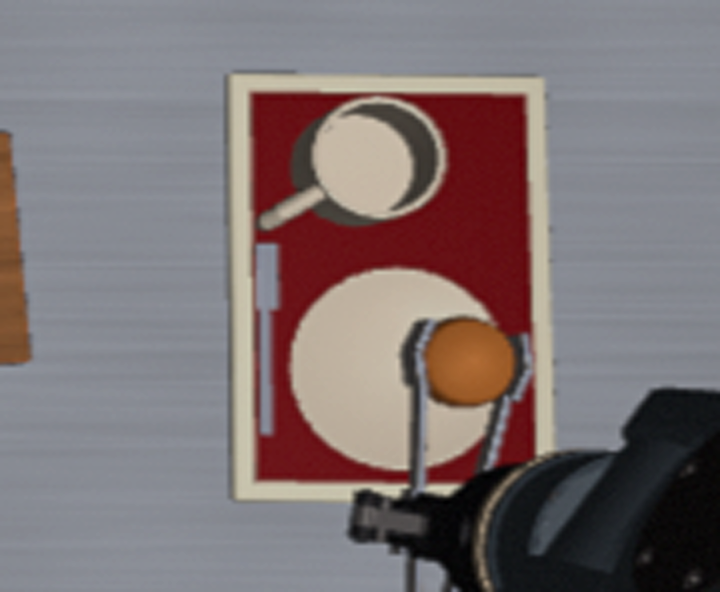

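```bash
python3 - <<'E'
from h import *
k=[imaging.calibration(c) for c in("top","side")]
P=[np.array(q["mtx"])@np.c_[q["R"],q["t"]] for q in k]
X=cv2.triangulatePoints(P[0],P[1],np.array([497.2,277.6]),np.array([376.3,297.]));print("bun tri",(X[:3]/X[3]).ravel())
print(pix2w("top",497.2,277.6,.121),pix2w("side",376.3,297.,.121))
print("plate top",pix2w("top",380+397/4-.4,180+369/3.7-.4,.022),"side",pix2w("side",230+384/2.7-.4,180+427/2.7-.4,.022))
E
```

```text
bun tri [ 0.4719798  -0.30347567  0.12703355]
[ 0.4711287  -0.30486391  0.121     ] [ 0.47857551 -0.29797173  0.121     ]
plate top [ 0.4703257  -0.29778596  0.022     ] side [ 0.46970863 -0.30334758  0.022     ]
```

>>> jog_arm:
  commands: "0 0 0 0.004 0 0.002 0.02; 0 0 0 0 0 0 0.02; 0 0 0 0 0 0 0.02; 0 0 0 0 0 0 0.02; 0 0 0 0 0 0 0.02; 0 0 0 0 0 0 0.02"

```text
t: 25.3
position: [0.3845, -0.2838, 0.0654]
tcp_rot: [-58.1, 89.9, 21.9]
ft_force: [-0.3, 0.1, -1.5]
width: 0.467
```

```bash
python3 - <<'E'
from h import *
from rig import hand_in
o=sensors.get_obs();print(o["position"],o["width"]*.0854,o["ft_force"],np.abs(o["qvel"]).max())
a=imaging.search_frame("top","bun_center")[:2];imaging.get_image("top");b=imaging.search_frame("top","bun_center")[:2];print(a,b)
for n in("cup","jug","long_roll_center"):print(n,[(np.round(d["bbox"],0),round(d["confidence"],2)) for d in imaging.search_frame("top",n)][:2])
im=imaging.get_image("top");cv2.imwrite("pics/t20.png",im)
print(hand_in())
E
```

```text
[ 0.38451565 -0.28381357  0.06544257] 0.03989521554117694 [-0.34525943  0.07313511 -1.48986717] 0.09919884230703474
[{'bbox': [495.8, 278.5, 24.4, 25.6], 'confidence': 0.66}] [{'bbox': [495.7, 278.4, 24.4, 26.5], 'confidence': 0.66}]
cup [(array([470., 225.,  45.,  38.]), 0.77)]
jug [(array([309., 135.,  38.,  39.]), 0.7)]
long_roll_center [(array([318., 245.,  23.,  38.]), 0.85)]
the job is handed in; nothing more can be done
None
```

View pics/t20.png

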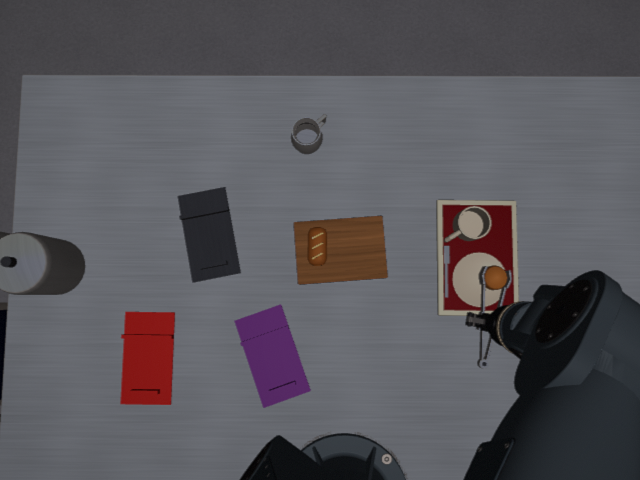

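I picked the tongs up from the dark rest and lowered the open claws over the bun. I closed them on it, lifted it, carried it over the side plate, and handed in at about 26 s while still holding it. `hand_in()` gives no verdict.

**Last checks:**
- **Grip:** the grip plates stayed at 39.9 mm with about 27 N of grip, which matches the bun width you gave.
- **Position:** the bun is about 6 mm from the plate's middle, and its centre is about 12 cm above the work surface. It did not move between two readings.
- **Other things:** the roll, cup and jug look unmoved in the last top picture (at 318,245, 470,225 and 309,135).

**What disagreed:**
- **Finger height:** the fingers in the pictures sat about 28–35 mm higher than the reported TCP implied, and a first trial closing passed above the grip plates. From then on I set heights from the pictures and from relative moves.
- **Wrist limit:** joint 6 reached its 180° limit on the first approach, so I used the half-turned grasp.
- **Camera agreement:** the two cameras disagreed by 7–10 mm on the bun's position at the end, well inside the 40 mm allowed.

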